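# Pick up a drilled hole with the locating pin and hold the drill's feed lever down

## Task

The small bench drill is off and has a pointed locating pin in its chuck. Slide the drill vice, with the drilled metal block in it, along the drill's base until the hole is under the pin, with the vice square to the base, and let go of the vice; then bring the sprung feed lever down by its ball knob until the pin stands about 12 mm (half the block's thickness) down in the hole, without ramming the pin into the block. Finish while still holding the knob there, so that the vice can be bolted down, and leave the other things on the bench as they are.

Things in the scene. Friction and masses are not known exactly. Their poses are not given: they have to be found in the camera images.
- drill: Grey bench drill fixed to the bench, turned 70 to 110 deg clockwise from above. Origin: on the bench under the spindle. -x: open front (faces robot's left); -y: lever side (faces robot); z up. In mm: base plate x -115..170, y -85..85, top z 25; column dia 34 at x 130; head x -38..157, y +-32, z 180..270; belt cover x -45..225, y +-36, z 270..300; motor x 159..231, y to 60.
- pin_tip (a point): Point of the locating pin: plain steel rod, dia 8 mm, with a 7.5 mm long tapered point, straight down from the chuck. Lever up: 100 mm above the bench, 17 mm above the block's top. It moves only vertically, 25 mm down per rad of feed_lever. 1 N at the knob makes about 4.6 N at the pin. The smooth taper draws the loose vice true if the hole is a few mm off.
- quill: The moving spindle with chuck (dia 36 mm, its lower end 137 mm above the bench when up) and locating pin (37 mm stand below the chuck), all steel. Its origin lies on the spindle axis, at bench height when the lever is up, and sinks 25 mm per rad of the lever.
- vice: Grey drill vice with a bare metal block in its jaws; one loose rigid piece, about 0.8 kg, on the drill's base. Origin: underside, below the hole; -x: screw end, z up. In mm: bed x -123..39, y +-28, 20 high; flanges y +-39 at x -65..25; jaws 54 high; T-bar at x -158, y +-30. Starts with the hole 14..40 too far to the drill's front (-x), up to 22 to a side, up to 0.2 rad askew.
- hole (a point): Centre of the hole's mouth on top of the block (32 x 50 x 24 mm, between the jaws), 58 mm above the vice's underside, 83 mm above the bench. Plain vertical through hole, dia 12 mm, 24 mm deep. Axes as the vice, z up.
- vice_grip (a point): Centre of the vice's nut block, the place to grip it: 28 mm (x) x 36 mm (y, across the fingers) x 36 mm high, 109 mm from the hole towards the vice's -x, 38 mm above its underside; the nut block's top is 56 mm, the wider bed beside it 20 mm above the underside. Axes as the vice.
- lever_knob (a point): Black ball knob, dia 24 mm, on the end of the feed lever (8 mm rod). Origin: its centre, 115 mm from the hinge axis. At joint 0 it is 30 mm to the drill's front of the hub and 336 mm above the bench; at 1.16 rad 114 mm to the front and 243 mm above the bench.
- feed_hub (a point): Centre of the lever's circle, on its hinge axis: in the drill's frame x 0, y -75, z 225 mm. The hinge axis runs along the drill's y. The knob swings in the drill's x-z plane at y -75.
- feed_lever (a joint): Feed lever angle, rad. 0: up, held there by its spring; grows as the knob goes forward and down; stop at 1.4. At q the knob is 115*cos(75 deg - q) mm to the front (drill's -x) of the hub and 115*sin(75 deg - q) mm above it. 0.68: pin's point level with the block's top; 1.16: 12 mm below. Spring at the knob: 3.5 N up, 7 N at 1.16; it flies back if let go.
- chuck_key: Bystander: steel chuck key, 40 x 66 mm, lying on the drill's base plate beside the column, on the side away from the lever.
- screwdriver: Bystander: screwdriver lying on the bench beside the drill's base, on the side away from the lever.
- tape_roll: Bystander: cardboard-coloured tape roll, dia 90 mm, 24 mm high, lying flat near the front of the drill, on the side away from the lever.
- oil_can: Bystander: small steel oil can with a spout, dia 60 mm, 120 mm high, standing on the right of the bench, nearer the robot than the drill.
- hammer: Bystander: hammer with a wooden handle, lying on the left of the bench.
- screw_jar: Bystander: glass jar with a steel lid, dia 60 mm, 80 mm high, on the right of the bench.
- water_bottle: Bystander: green glass bottle, dia 70 mm, 230 mm high, on the left of the bench.
- match_carton: Bystander: plain cardboard carton 110 x 70 x 45 mm, on the right of the bench.
Things that resemble listed ones, but are neither listed nor needed, are in the scene too. What is shaped like the vice but orange or purple is not meant.

How it is judged:
By the outcome, as a careful person would: the job done as asked, in the order asked, and still so for the second after the job is handed in, while the arm keeps its last pose, push and grip.
It also fails if it takes over 64 s, if anything falls off the work surface, if the arm or the gripper's body presses on something with over 40 N, if the wrist force passes 120 N, or if a joint passes its speed limit or range.

## Robot

A 7-joint arm with a two-finger parallel gripper is mounted at the origin on the work surface. World frame = base frame: x ahead of the robot, y to its left, z up, the work surface at z = 0. Lengths are in m, angles in degrees, forces in N, time in s.
With the tool pointing down it reaches from about 0.425 to 0.875 m from the base axis. Payload 4.7 kg.
Tool frame: the origin (TCP) lies midway between the tips of the shut fingers; the grasp point (between the pads) lies 19 mm behind it; z points along the fingers, y is the line along which they close (so a half turn about z gives the same grasp; the last joint's range is limited). The gripper opens to 87 mm and grips with 3 to 60 N. Pads are 19 mm wide; open, the fingers measure 117 mm over their backs; the gripper's body (75 mm by 190 mm) begins 51 mm behind the grasp point.
Start: joints at [68.703, 18.392, -4.016, 83.108, 1.295, 78.541, -3.26], TCP at [0.245, -0.602, 0.223] pointing down, gripper open.
Joint ranges: [-163.93, 163.93], [-17.29, 119.83], [-79.2, 71.16], [3.27, 140.29], [-89.18, 269.18], [5.43, 117.66], [-154.24, 154.24]. Speed limits (degrees/s): [147.25, 147.25, 180, 180, 180, 180, 180].

## Interface

Orientations are given as [roll, pitch, yaw] about the fixed x, y, z axes, in that order (R = Rz(yaw) Ry(pitch) Rx(roll)).
In Python, from cell import env, viewer, boxes_of, masks_of gives the robot as it stands. The module is installed in compiled form; this text tells all that it offers.
- The arm moves only by the tool apply_moves, never from a script. Its argument "moves" is a list of rows, each a list of 7 numbers: the shift along the tool's x, y, z scaled (see below), then the turn, a rotation vector about the tool's x, y, z scaled (see below), then the opening, from 0 (shut) to 1 (fully open). A call has 1 to 20 rows; each row is the pose to reach, as a shift and turn from the pose commanded when the call began, along the tool's axes at that moment; what a row does not reach only later rows make up. The controller multiplies each number of a shift by 0.2 m and each number of a turn by 1.5 rad. A row lasts 1/10 s, in which the tool goes at most 50 mm and 8.59 degrees, less where a joint would pass 70% of its speed; a pose out of reach is approached as far as the arm can. A call with a number of a shift or a turn outside -1 to 1 is refused whole. A call with a gripper value outside its range is refused whole. The fingers move at their own pace and stop on an object; "grip_force" is the grip in N (left out, the last holds). Time passes only in rows, so rows that repeat a pose let the fingers close. It gives the time, the measured TCP pose, the force, the opening and the grip force at its end, in the units of the state.
- env.get_obs(): the state, without advancing time (a new reading comes with each control period).
- viewer.read_camera(name): name is "side" or "top" or "wrist"; returns the picture (400x640x3 uint8, red, green, blue); there is no depth.
- viewer.get_calibration(name): a dict with "fov_y" (degrees; the focal length in pixels is half the picture's height over the tangent of half this angle, whatever the lens; pixels are square), "cx", "cy" (the principal point, pixels), "k1" (the pictures are not rectified: a ray, as slopes to the right and down, at radius r is drawn at 1 + k1 r^2 times it, then the intrinsics apply), "position" and "orientation" of the camera in the world. Camera axes: x right, y up, looking along -z (the intrinsics and any distortion apply to the point x, -y, -z); pixel columns grow to the right and rows downward; lengths in m; the calibration is good to about 2 mm. A picture is of the moment at which its call begins: read the wrist's pose just before it. get_calibration takes no time and is no camera call; for the wrist camera it gives the pose at the moment of the call.
- env.sign_off(): hands the job in; it is judged then, once.
Trained networks look in the newest picture that a camera, given by its name, has taken for a name from the list of things; names that differ only in an ending like _2 or _b are one class to them, and where a whole thing is asked for, a point or a joint stands for the part that bears it (a point fixed in the world has none). Each returns a list of dicts, best first, with "conf" (0 to 1); they miss things now and then, are a little off and sometimes report something else, mostly with a low value. They report only what shows in the picture. A call takes as long as a camera call. They do not tell look-alikes from the thing itself.
- boxes_of(camera, target): "location" ([column, row] in pixels, amid what is visible of it).
- masks_of(camera, target): "pixels" (400x640 bool, what is visible of it) and "location" ([column, row] in pixels, amid what is visible of it).
The state is a dict: "time_s": time; "qpos": joint angles; "joint_velocities": joint speeds; "effort": joint torques, N m; "tool_pos": TCP position; "tool_rot": TCP orientation; "force": force on the tool from outside, world axes, zero at the start; "wrist_torque": the same for the moment, N m; "grip_width": finger opening in m; "grasp_force": force on a finger pad.
Only numpy, scipy, OpenCV 4.12 (cv2) and the standard library are available. Lean on these libraries where they do the work, as an engineer would, in place of code of your own. Each camera call takes 0.05 s, during which the arm holds its last target. There are 200 camera calls.

## Working session

There is one attempt and no reset: what is moved stays moved. The work goes in short steps, Python scripts to look and compute and a tool call to move; the robot and the scene stay as the last step left them, time stands still between calls to the robot, and variables do not carry over. Pictures are saved under pics/ and viewed, at most 10 in all, crops included, and the job is handed in when it is done.

Besides the shell and the picture viewer there is one more tool, called by a JSON object that holds its "fn" and its "kwargs", one argument or row to a line. apply_moves: Moves the arm, as the interface text tells. Shifts and turns lie within -1 to 1; 1 stands for 0.2 m of shift or 1.5 rad of turn. Its arguments: {"type":"object","properties":{"moves":{"type":"array","items":{"type":"array","items":{"type":"number","minimum":-1,"maximum":1}}},"grip_force":{"type":"number"}},"required":["moves"]}

```bash
mkdir -p pics
cat > h.py <<'E'
import numpy as np, cv2
from cell import env, viewer, boxes_of, masks_of
from scipy.spatial.transform import Rotation as R
def cal(n):
    c=viewer.get_calibration(n); return c
def rotm(o):
    o=np.array(o,float)
    if o.shape==(3,3): return o
    return R.from_euler('xyz',o,degrees=True).as_matrix()
def K(c): 
    f=200/np.tan(np.radians(c['fov_y'])/2); return np.array([[f,0,c['cx']],[0,f,c['cy']],[0,0,1]])
def ray(c,uv):
    p=cv2.undistortPoints(np.array([[uv]],float),K(c),np.array([c['k1'],0,0,0,0.]))[0,0]
    d=rotm(c['orientation'])@np.array([p[0],-p[1],-1.]); return np.array(c['position']),d
def atz(c,uv,z):
    o,d=ray(c,uv); return o+d*(z-o[2])/d[2]
def proj(c,P):
    q=rotm(c['orientation']).T@(np.array(P,float).reshape(-1,3)-np.array(c['position'])).T
    x=q[0]/-q[2]; y=-q[1]/-q[2]; s=1+c['k1']*(x*x+y*y); k=K(c)
    return np.c_[k[0,0]*x*s+k[0,2],k[1,1]*y*s+k[1,2]]
def tri(rs):
    A=0;b=0
    for o,d in rs:
        d=d/np.linalg.norm(d);M=np.eye(3)-np.outer(d,d);A=A+M;b=b+M@o
    return np.linalg.solve(A,b)
E
cat > a.py <<'E'
from h import *
for n in ['side','top']:
    im=viewer.read_camera(n); cv2.imwrite(f'pics/{n}0.png',im[:,:,::-1])
    c=cal(n); print(n,c)
    for t in ['vice','hole','vice_grip','lever_knob','feed_hub','pin_tip','drill','tape_roll']:
        print(t,[(round(x['conf'],2),np.round(x['location']).tolist()) for x in boxes_of(n,t)][:4])
print(env.get_obs())
E
python3 a.py
```

```text
side {'fov_y': 50.79931493631415, 'cx': 320.9214878188911, 'cy': 203.73434806670744, 'k1': -0.0474578531109328, 'position': array([ 1.16771087, -0.91714453,  1.02359152]), 'orientation': array([53.62801533, -1.29404189, 37.98894235])}
vice [(0.93, [212.0, 251.0]), (0.79, [331.0, 255.0]), (0.69, [311.0, 194.0]), (0.64, [380.0, 185.0])]
hole [(0.88, [333.0, 255.0]), (0.79, [206.0, 250.0]), (0.46, [305.0, 194.0])]
vice_grip [(0.73, [208.0, 247.0]), (0.62, [333.0, 252.0]), (0.44, [310.0, 193.0]), (0.42, [383.0, 187.0])]
lever_knob [(0.74, [429.0, 201.0])]
feed_hub [(0.77, [307.0, 259.0])]
pin_tip [(0.34, [237.0, 283.0])]
drill [(0.62, [304.0, 260.0])]
tape_roll [(0.55, [386.0, 264.0])]
top {'fov_y': 49.84133456076815, 'cx': 323.64320255431653, 'cy': 202.37664428295244, 'k1': 0.010132319754991412, 'position': array([ 0.41801847, -0.0466493 ,  1.51099264]), 'orientation': array([  2.70025943,   0.10223279, -89.64957799])}
vice [(0.97, [268.0, 250.0]), (0.83, [392.0, 284.0]), (0.82, [323.0, 185.0])]
hole [(0.9, [398.0, 289.0]), (0.69, [320.0, 185.0]), (0.67, [268.0, 248.0])]
vice_grip [(0.9
[... 267 characters left out ...]
s': 0.9, 'qpos': array([68.70415729, 18.39151413, -4.01564998, 83.10686148,  1.29527619,
       78.54289958, -3.25737081]), 'joint_velocities': array([-0.02083989, -0.06086806,  0.02828836,  0.04141087, -0.04324524,
       -0.00169742,  0.0627893 ]), 'effort': array([-9.10730014e-04, -4.91082823e+01, -4.03458662e-01, -3.12770104e+01,
       -6.37936662e-02,  3.37125559e-02,  5.20466283e-07]), 'tool_pos': array([ 0.24455614, -0.60225441,  0.22259716]), 'tool_rot': array([1.79996127e+02, 3.22586798e-03, 2.21068804e+01]), 'force': array([ 0.85202361, -0.3128075 , -0.33922705]), 'wrist_torque': array([ 0.0041009 , -0.03472025, -0.01950969]), 'grasp_force': 0.0, 'grip_width': 0.08671612908108353}
```

View pics/top0.png

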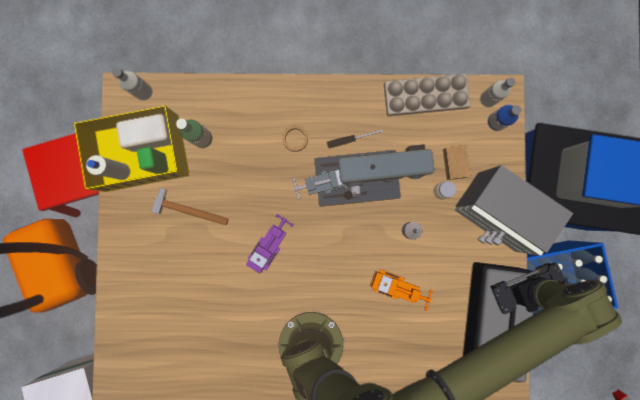

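View pics/side0.png

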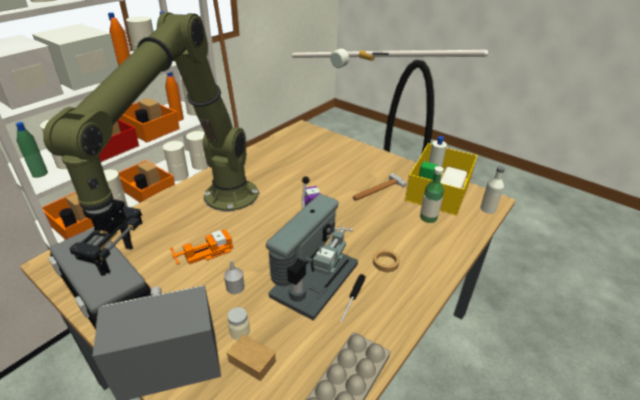

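The top view shows the drill base at about (316..399, 152..205), with the front to the image's left (+y). The grey vice's T-bar is at (297,187) and the lever hub and knob are near (350,194). The orange and purple vices are look-alikes. In the side view the knob is at (306,180). I'll zoom in for a rough pose next.

```bash
cat > b.py <<'E'
from h import *
im=cv2.imread('pics/top0.png'); cr=cv2.resize(im[130:220,285:445],None,fx=5,fy=5,interpolation=cv2.INTER_CUBIC); cv2.imwrite('pics/topc.png',cr)
c=cal('top')
for n,uv,z in [('base fl',(316,157),.025),('base fr',(318,205),.025),('base br',(399,199),.025),('tbar',(297,187),.063),('nut',(312,184),.08),('knob',(349,195),.336),('cover fl',(340,157),.3),('cover front near',(341,182),.3),('cover rear near',(433,174),.3),('rear far',(432,150),.3)]: print(n,atz(c,uv,z).round(3))
E
python3 b.py
```

```text
base fl [ 0.646 -0.016  0.025]
base fr [ 0.479 -0.024  0.025]
base br [ 0.501 -0.304  0.025]
tbar [0.538 0.047 0.063]
nut [ 0.547 -0.004  0.08 ]
knob [ 0.494 -0.113  0.336]
cover fl [ 0.604 -0.09   0.3  ]
cover front near [ 0.533 -0.093  0.3  ]
cover rear near [ 0.557 -0.352  0.3  ]
rear far [ 0.625 -0.35   0.3  ]
```

View pics/topc.png

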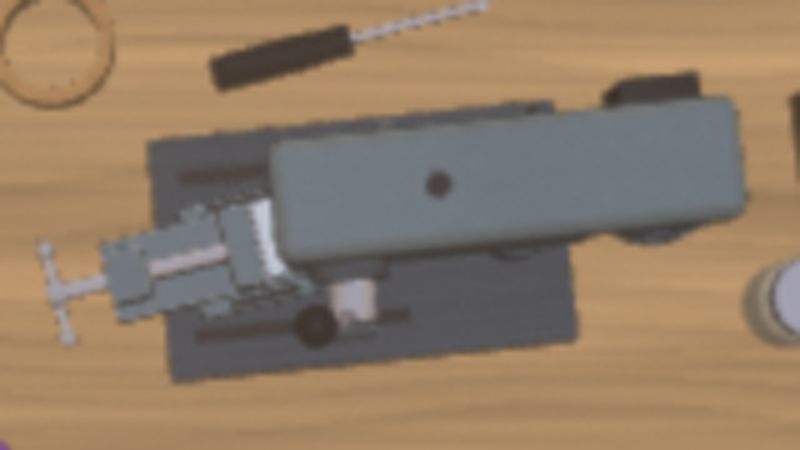

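The crop shows the base plate corners at crop px (150,142), (172,380) and (577,341). The cover corners, knob (316,326), T-bar ends (44,246)/(68,340) and nut block (~125,282) are also clear. I'll fit both poses.

```bash
cat >> h.py <<'E'
def T(p,P):
    x,y,a=p; P=np.array(P,float); c,s=np.cos(a),np.sin(a)
    return np.c_[x+c*P[:,0]-s*P[:,1],y+s*P[:,0]+c*P[:,1],P[:,2]]
def fit(c,P,uv,p0):
    from scipy.optimize import least_squares
    r=least_squares(lambda p:(proj(c,T(p,P))-uv).ravel(),p0,x_scale=[.1,.1,.3],loss='soft_l1')
    return r.x,(proj(c,T(r.x,P))-uv)
E
cat > b.py <<'E'
from h import *
c=cal('top'); g=lambda L:np.array(L)/5+[284.6,129.6]
# drill +x to robot's right(-y): yaw ~ -90
P=np.array([[-115,85,25],[-115,-85,25],[170,-85,25],[-45,36,300],[-45,-36,300],[225,-36,300],[225,36,300],[-30,-75,336]])/1e3
uv=g([[150,142],[172,380],[577,341],[271,143],[275,263],[745,217],[737,97],[316,326]])
d,r=fit(c,P,uv,[.56,-.13,-1.5]); print('drill',d.round(4),np.degrees(d[2]),r.round(1).tolist())
zt=25+36
P=np.array([[-158,30,zt],[-158,-30,zt],[-123,18,81],[-123,-18,81]])/1e3
uv=g([[44,246],[68,340],[101,246],[118,320]])
for z in (38,): 
  v,r=fit(c,P,uv,[.56,-.1,-1.4]); print('vice',v.round(4),np.degrees(v[2]),r.round(1).tolist())
print('hub,knob,tip',T(d,[[0,-.075,.225],[-.03,-.075,.336],[-.114,-.075,.243]]).round(3).tolist())
print('grip',T(v,[[-.109,0,.063]]).round(3))
E
python3 b.py
```

```text
drill [ 0.5716 -0.1312 -1.468 ] -84.11228609184413 [[-0.9, -0.6], [-0.6, 0.5], [0.5, 0.3], [-1.2, -0.8], [0.5, 0.5], [1.7, 0.4], [0.5, -0.8], [-0.4, 0.3]]
vice [ 0.5714 -0.1041 -1.3272] -76.04477226318913 [[0.8, 0.9], [0.1, -0.6], [-0.0, 1.4], [-0.9, -3.0]]
hub,knob,tip [[0.497, -0.139, 0.225], [0.494, -0.109, 0.336], [0.485, -0.026, 0.243]]
grip [[0.545 0.002 0.063]]
```

{"fn": "apply_moves", "kwargs": {
  "moves": [
    [0,0,-0.25,0,0,0,1],
    [0,0,-0.5,0,0,0,1],
    [0,0,-0.75,0,0,0,1],
    [0,0,-1,0,0,0,1],
    [0.2,-0.18,-1,0,0,-0.1,1],
    [0.4,-0.36,-1,0,0,-0.2,1],
    [0.6,-0.54,-1,0,0,-0.3,1],
    [0.8,-0.72,-1,0,0,-0.4,1],
    [1,-0.9,-1,0,0,-0.5,1],
    [1,-0.9,-1,0,0,-0.6,1],
    [1,-0.9,-1,0,0,-0.7,1],
    [1,-0.9,-1,0,0,-0.8,1],
    [1,-0.9,-1,0,0,-0.9,1],
    [1,-0.9,-1,0,0,-0.953,1],
    [1,-0.9,-1,0,0,-0.953,1]
  ]
}}

```text
time_s: 2.4
tool_pos: [0.3621, -0.3601, 0.4227]
tool_rot: [180.0, 0.0, 104.0]
force: [0.2, 0.2, 0.4]
grip_width: 0.0872
grasp_force: 0.0
```

```bash
cat >> h.py <<'E'
def rows(pos,yaw,tilt=None):
    "shift/turn row numbers from the present pose to pos, tool down, yaw"
    o=env.get_obs(); R0=R.from_euler('xyz',o['tool_rot'],degrees=True); R1=R.from_euler('xyz',[180,0,yaw],degrees=True)
    s=R0.inv().apply(np.array(pos)-o['tool_pos'])/.2; w=(R0.inv()*R1).as_rotvec()/1.5
    print(o['tool_pos'].round(4),o['tool_rot'].round(2),'->',s.round(4).tolist(),w.round(4).tolist())
E
python3 -c "
from h import *
rows([.545,.012,.43],104)"
```

```text
[ 0.3621 -0.3601  0.4227] [1.8000e+02 2.0000e-02 1.0402e+02] -> [1.5838, 1.3379, -0.0371] [0.0, 0.0002, 0.0002]
```

{"fn": "apply_moves", "kwargs": {
  "moves": [
    [0.2,0.17,-0.04,0,0,0,1],
    [0.4,0.34,-0.04,0,0,0,1],
    [0.6,0.5,-0.04,0,0,0,1],
    [0.8,0.67,-0.04,0,0,0,1],
    [1,0.84,-0.04,0,0,0,1]
  ]
}}

```text
time_s: 2.9
tool_pos: [0.472, -0.1341, 0.4309]
tool_rot: [180.0, 0.1, 103.8]
force: [0.5, -1.2, 0.7]
grip_width: 0.087
grasp_force: 0.0
```

{"fn": "apply_moves", "kwargs": {
  "moves": [
    [0.2,0.17,0,0,0,0,1],
    [0.4,0.34,0,0,0,0,1],
    [0.58,0.5,0,0,0,0,1],
    [0.58,0.5,0,0,0,0,1],
    [0.58,0.5,0.1,0,0,0,1],
    [0.58,0.5,0.1,0,0,0,1]
  ]
}}

```text
time_s: 3.5
tool_pos: [0.5396, 0.0005, 0.4084]
tool_rot: [-179.8, -0.0, 103.9]
force: [-0.2, -0.7, 0.8]
grip_width: 0.0869
grasp_force: 0.0
```

```bash
cat > w.py <<'E'
from h import *
import sys
c=cal('wrist'); im=viewer.read_camera('wrist'); cv2.imwrite(sys.argv[1],im[:,:,::-1]); np.save('wc.npy',c,allow_pickle=True)
o=env.get_obs(); print(o['time_s'],o['tool_pos'],o['tool_rot'],c)
for t in ['hole','vice_grip','lever_knob','pin_tip','vice']: print(t,[(round(x['conf'],2),np.round(x['location']).tolist()) for x in boxes_of('wrist',t)][:3])
E
python3 w.py pics/w1.png
```

```text
3.55 [5.39865207e-01 5.24320580e-05 4.09651949e-01] [-1.79865885e+02 -9.85447738e-03  1.03896933e+02] {'fov_y': 64.74178562156217, 'cx': 324.2510920671142, 'cy': 204.37540229733767, 'k1': -0.057874174401130914, 'position': array([0.52069779, 0.07620977, 0.57083987]), 'orientation': array([-16.32113876,   0.26306721,  13.90157651])}
hole [(0.93, [329.0, 196.0]), (0.92, [132.0, 236.0]), (0.7, [439.0, 158.0])]
vice_grip [(0.92, [332.0, 196.0]), (0.7, [226.0, 38.0]), (0.64, [131.0, 236.0])]
lever_knob [(0.59, [249.0, 315.0])]
pin_tip []
vice [(0.88, [332.0, 195.0]), (0.84, [134.0, 236.0]), (0.77, [225.0, 38.0])]
```

View pics/w1.png

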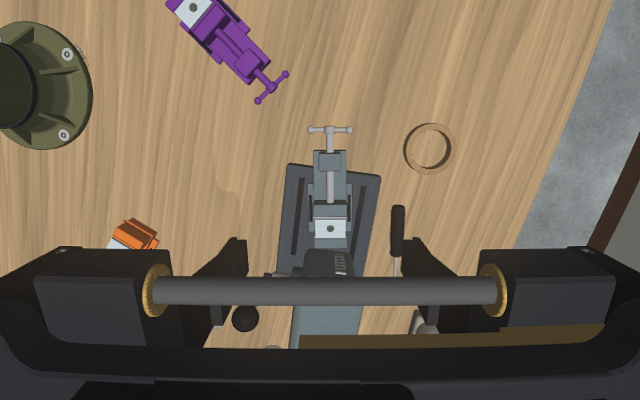

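The wrist view shows the hole at (330,229) in the white block, the T-bar ends at (309,130)/(351,130), the base front corners at (289,164)/(380,176) and the knob at (245,318). I'll zoom in to refine.

Run:
```python
from h import *
im=cv2.imread('pics/w1.png'); cv2.imwrite('pics/w1c.png',cv2.resize(im[115:255,275:395],None,fx=4.2,fy=4.2,interpolation=cv2.INTER_CUBIC))
g=cv2.cvtColor(im,cv2.COLOR_BGR2GRAY).astype(float)[222:237,323:338]; w=np.clip(130-g,0,None); yy,xx=np.mgrid[222:237,323:338]
print('hole',(w*xx).sum()/w.sum(),(w*yy).sum()/w.sum(), g.min(), (w>0).sum())
```

```text
hole 329.93572009764034 228.34499593165174 78.0 35
```

View pics/w1c.png

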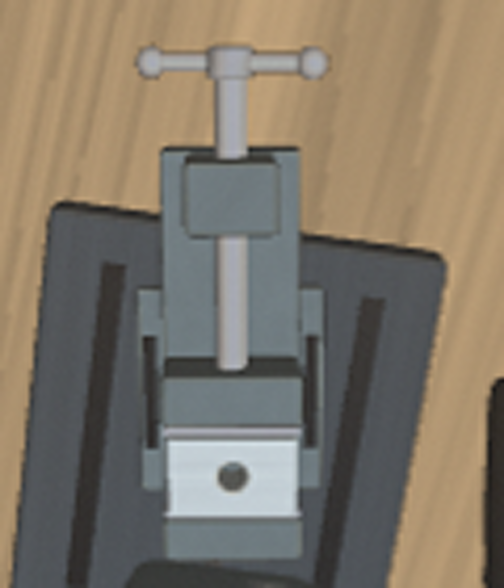

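```bash
cat > f.py <<'E'
from h import *
c=np.load('wc.npy',allow_pickle=True).item(); g=lambda L:np.array(L)/4.2+[274.6,114.6]
P=np.array([[-158,-30,63],[-158,30,63],[-123,-18,81],[-123,18,81],[-95,-18,81],[-95,18,81],[-123,-28,45],[-123,28,45],[0,0,83]])/1e3
uv=g([[150,62],[314,62],[184,164],[280,162],[182,237],[279,238],[162,150],[299,148],[232.4,476.5]])
v,r=fit(c,P,uv,[.57,-.1,-1.33]); print('vice',v.round(4),np.degrees(v[2]),r.round(1).tolist())
print('hole direct',atz(c,uv[-1],.083))
print('grip',T(v,[[-.109,0,.063]]).round(4))
for a,b in [((115,264),(77,585)),((373,297),(325,585))]:
    A,B=[atz(c,g(q),.025) for q in (a,b)]; print('slot yaw',np.degrees(np.arctan2(*(B-A)[1::-1])),A.round(4),B.round(4))
A,B=atz(c,g((50,203)),.025),atz(c,g((445,253)),.025); print('front edge yaw',np.degrees(np.arctan2(*(B-A)[1::-1]))-90,np.linalg.norm(B-A),A,B)
P=np.array([[-115,-85,25],[-115,85,25],[-30,-75,336]])/1e3
d,r=fit(c,P,np.r_[g([[50,203],[445,253]]),[[245,318.5]]],[.5716,-.1312,-1.468]); print('drill',d.round(4),np.degrees(d[2]),r.round(1).tolist())
E
python3 f.py
```

```text
vice [ 0.5715 -0.1006 -1.3238] -75.85012740954939 [[0.3, 0.1], [-0.7, -0.0], [-0.3, -0.5], [0.1, -0.1], [0.4, 0.0], [0.2, -0.3], [-0.6, 0.2], [0.6, 0.5], [-0.2, 0.2]]
hole direct [ 0.57169742 -0.10019628  0.083     ]
grip [[0.5448 0.0051 0.063 ]]
slot yaw -83.88550874859543 [ 0.5068 -0.0411  0.025 ] [ 0.5226 -0.1887  0.025 ]
slot yaw -83.35758226500454 [ 0.6156 -0.0286  0.025 ] [ 0.631  -0.1616  0.025 ]
front edge yaw -83.31121673346594 0.16592549176694496 [ 0.47488046 -0.02247547  0.025     ] [ 0.63967658 -0.00314908  0.025     ]
drill [ 0.5719 -0.1284 -1.4395] -82.47612278132699 [[-1.6, 1.4], [0.8, 0.2], [0.1, -0.7]]
```

```bash
python3 -c "
from h import *
rows([.5448,.0051,.052],104.15)"
```

```text
[5.406e-01 2.000e-04 4.114e-01] [1.7993e+02 4.0000e-02 1.0393e+02] -> [0.0197, 0.0241, 1.797] [0.0008, 0.0004, -0.0026]
```

{"fn": "apply_moves", "kwargs": {
  "moves": [
    [0.02,0.024,0.2,0,0,-0.003,1],
    [0.02,0.024,0.4,0,0,-0.003,1],
    [0.02,0.024,0.6,0,0,-0.003,1],
    [0.02,0.024,0.8,0,0,-0.003,1],
    [0.02,0.024,1,0,0,-0.003,1],
    [0.02,0.024,1,0,0,-0.003,1],
    [0.02,0.024,1,0,0,-0.003,1]
  ]
}}

```text
time_s: 4.5
tool_pos: [0.5445, 0.0056, 0.2116]
tool_rot: [180.0, -0.0, 104.2]
force: [0.4, 0.7, 0.7]
grip_width: 0.0869
grasp_force: 0.0
```

```bash
python3 -c "
from h import *
rows([.5448,.0051,.052],104.15)"
```

```text
[0.5445 0.0056 0.2116] [ 1.7998e+02 -1.0000e-02  1.0424e+02] -> [-0.003, 0.0007, 0.798] [0.0002, -0.0001, 0.0011]
```

{"fn": "apply_moves", "kwargs": {
  "moves": [
    [0,0,0.2,0,0,0,1],
    [0,0,0.4,0,0,0,1],
    [0,0,0.55,0,0,0,1],
    [0,0,0.7,0,0,0,1],
    [0,0,0.79,0,0,0,1],
    [0,0,0.79,0,0,0,1],
    [0,0,0.79,0,0,0,0.7],
    [0,0,0.79,0,0,0,0.5],
    [0,0,0.79,0,0,0,0.35],
    [0,0,0.79,0,0,0,0.35],
    [0,0,0.79,0,0,0,0.35],
    [0,0,0.79,0,0,0,0.35],
    [0,0,0.79,0,0,0,0.35],
    [0,0,0.79,0,0,0,0.35]
  ],
  "grip_force": 20
}}

```text
time_s: 5.9
tool_pos: [0.5444, 0.0059, 0.0525]
tool_rot: [180.0, 0.0, 104.3]
force: [0.6, 0.1, -0.3]
grip_width: 0.0359
grasp_force: 20.0
```

```bash
python3 -c "
from h import *
o=env.get_obs();print(o['force'],o['grip_width'],o['grasp_force'])
rows([.5594,-.0188,.052],96.2)"
```

```text
[ 0.57031036  0.11386645 -0.31766288] 0.035860081305724996 19.95772089343518
[0.5444 0.0059 0.0525] [179.97   0.   104.29] -> [-0.138, 0.0424, 0.0028] [0.0004, 0.0, 0.0941]
```

{"fn": "apply_moves", "kwargs": {
  "moves": [
    [-0.017,0.005,0,0,0,0.012,0.3],
    [-0.034,0.01,0,0,0,0.024,0.3],
    [-0.051,0.016,0,0,0,0.035,0.3],
    [-0.068,0.021,0,0,0,0.047,0.3],
    [-0.085,0.026,0,0,0,0.059,0.3],
    [-0.102,0.032,0,0,0,0.071,0.3],
    [-0.119,0.037,0,0,0,0.083,0.3],
    [-0.134,0.042,0,0,0,0.094,0.3],
    [-0.134,0.042,0,0,0,0.094,0.3],
    [-0.134,0.042,0,0,0,0.094,0.3],
    [-0.134,0.042,0,0,0,0.094,0.3]
  ]
}}

```text
time_s: 7.0
tool_pos: [0.5591, -0.0192, 0.0526]
tool_rot: [180.0, 0.1, 96.2]
force: [1.5, -0.1, 0.5]
grip_width: 0.0358
grasp_force: 19.9
```

```bash
python3 -c "
from h import *
o=env.get_obs();print(o['force'],o['grip_width'],o['grasp_force'])
rows([.5594,-.0188,.052],96.2)"; python3 w.py pics/w2.png
```

```text
[ 1.47179452 -0.0769944   0.50269012] 0.03581428260841973 19.933509221300483
[ 0.5591 -0.0192  0.0526] [1.7998e+02 7.0000e-02 9.6160e+01] -> [0.0016, 0.0015, 0.003] [0.0003, 0.0008, -0.0005]
7.05 [ 0.55905669 -0.01914644  0.05255581] [1.79983837e+02 7.28503293e-02 9.61652177e+01] {'fov_y': 64.74178562156217, 'cx': 324.2510920671142, 'cy': 204.37540229733767, 'k1': -0.057874174401130914, 'position': array([0.54985693, 0.0585232 , 0.21482935]), 'orientation': array([-16.44581105,   0.03555106,   6.11548809])}
hole [(0.76, [324.0, 238.0]), (0.56, [72.0, 20.0])]
vice_grip [(0.86, [325.0, 237.0]), (0.69, [73.0, 21.0])]
lever_knob []
pin_tip []
vice [(0.97, [323.0, 240.0]), (0.9, [72.0, 21.0])]
```

View pics/w2.png

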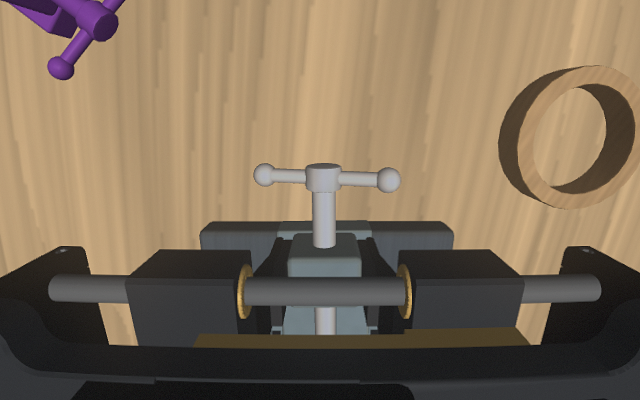

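The view shows the T-bar balls at (264,174)/(388,180), the nut gripped, and the base front edge near row 224. The T-bar looks about 3° clockwise of the base edge, so I'll check that numerically.

Run:
```python
from h import *
c=np.load('wc.npy',allow_pickle=True).item()
A,B=atz(c,(264.5,174.5),.063),atz(c,(388,180),.063); print('tbar yaw',np.degrees(np.arctan2(*(B-A)[1::-1]))-90,np.linalg.norm(B-A),(A+B)/2)
v=[.5714,-.1271,np.radians(-83.8)]
print(proj(c,T(v,np.array([[-158,-30,63],[-158,30,63],[-123,-18,81],[-123,18,81],[-123,-28,45],[-123,28,45]])/1e3)).round(1).tolist())
print('base',proj(c,T(v,np.array([[-115,-85,25],[-115,85,25]])/1e3)).round(1).tolist())
im=cv2.imread('pics/w2.png'); cv2.imwrite('pics/w2c.png',cv2.resize(im[160:290,190:460],None,fx=2.9,fy=2.9,interpolation=cv2.INTER_CUBIC))
```

```text
tbar yaw -86.46829525461901 0.060657320880443295 [0.55410879 0.02785643 0.063     ]
[[266.0, 173.1], [388.7, 173.0], [288.9, 254.6], [366.3, 254.5], [278.2, 227.4], [375.7, 227.2]]
base [[195.6, 227.9], [457.8, 227.6]]
```

View pics/w2c.png

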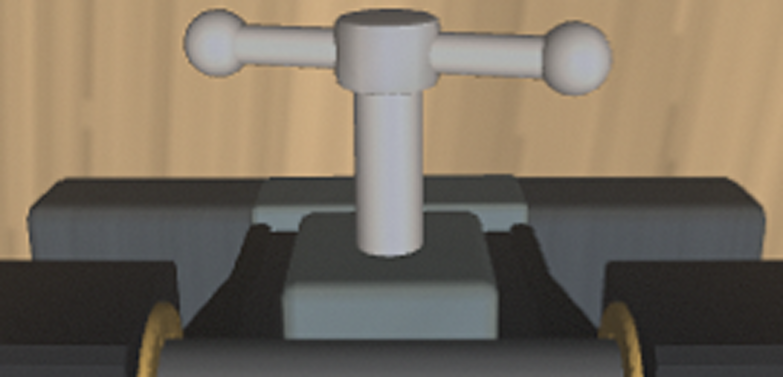

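The T-bar is inclined about the screw: the right ball is larger and so higher. The bed, nut and base edges are parallel, so the vice is square. I'll release, back off and look at pin and hole from the front.

{"fn": "apply_moves", "kwargs": {
  "moves": [
    [0,0,0,0,0,0,0.5],
    [0,0,0,0,0,0,0.6],
    [0,0,0,0,0,0,0.7],
    [0,0,0,0,0,0,0.7],
    [0,0,-0.1,0,0,0,0.7],
    [0,0,-0.25,0,0,0,0.7],
    [0,0,-0.45,0,0,0,0.7],
    [0.2,0,-0.55,0,0,0,0.7],
    [0.4,0,-0.65,0,0,0,0.7],
    [0.6,0,-0.65,0,-0.1,0,0.7],
    [0.8,0,-0.65,0,-0.2,0,0.7],
    [1,0,-0.65,0,-0.3,0,0.7],
    [1,0,-0.65,0,-0.4,0,0.7],
    [1,0,-0.65,0,-0.5,0,0.7],
    [1,0,-0.65,0,-0.52,0,0.7],
    [1,0,-0.65,0,-0.52,0,0.7]
  ]
}}

```text
time_s: 8.9
tool_pos: [0.5364, 0.1818, 0.1806]
tool_rot: [-179.7, 44.7, 96.6]
force: [1.2, -0.4, 0.4]
grip_width: 0.0609
grasp_force: 0.0
```

```bash
python3 w.py pics/w3.png
python3 - <<'E'
from h import *
im=cv2.imread('pics/w3.png'); c=np.load('wc.npy',allow_pickle=True).item()
uv=proj(c,[[.5715,-.129,.083],[.5715,-.129,.1],[.494,-.11,.336]]); print(uv.round(1).tolist())
E
```

```text
8.95 [0.53739591 0.18037832 0.1820771 ] [-179.91554644   44.62146055   96.22815646] {'fov_y': 64.74178562156217, 'cx': 324.2510920671142, 'cy': 204.37540229733767, 'k1': -0.057874174401130914, 'position': array([0.51711991, 0.35034397, 0.24155141]), 'orientation': array([-61.03163232,   0.27650376,   6.30047948])}
hole [(0.97, [80.0, 76.0]), (0.76, [325.0, 227.0]), (0.76, [135.0, 236.0])]
vice_grip [(0.86, [80.0, 80.0]), (0.79, [134.0, 235.0]), (0.73, [326.0, 230.0])]
lever_knob [(0.23, [325.0, 227.0])]
pin_tip [(0.57, [323.0, 309.0])]
vice [(0.82, [83.0, 79.0]), (0.8, [326.0, 226.0]), (0.76, [136.0, 240.0])]
[[325.6, 264.3], [325.6, 274.8], [261.1, 463.0]]
```

View pics/w3.png

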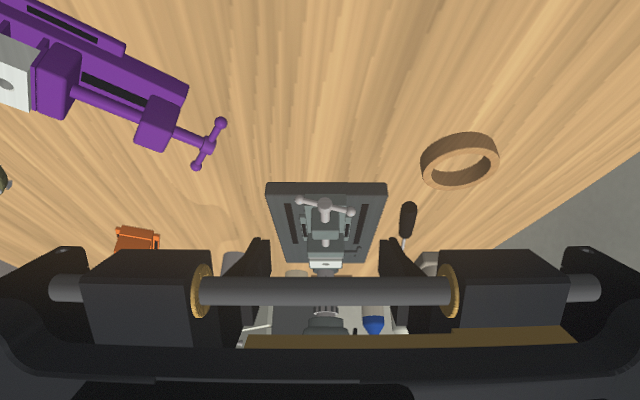

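The view shows the hole at (325,264), but the gripper bar at rows 277-305 hides the pin. I'll move closer and tilt further.

```bash
cat >> h.py <<'E'
def rows2(pos,rot):
    o=env.get_obs(); R0=R.from_euler('xyz',o['tool_rot'],degrees=True); R1=R.from_euler('xyz',rot,degrees=True)
    print(o['tool_pos'].round(4),(R0.inv().apply(np.array(pos)-o['tool_pos'])/.2).round(3).tolist(),((R0.inv()*R1).as_rotvec()/1.5).round(4).tolist())
E
python3 -c "
from h import *
rows2([.555,.06,.19],[180,62,96.2])"
```

```text
[0.5382 0.1789 0.184 ] [-0.448, 0.021, 0.4] [-0.001, -0.2021, -0.003]
```

{"fn": "apply_moves", "kwargs": {
  "moves": [
    [-0.15,0,0.13,0,-0.07,0,0.7],
    [-0.3,0.01,0.27,0,-0.14,0,0.7],
    [-0.45,0.02,0.4,0,-0.2,0,0.7],
    [-0.45,0.02,0.4,0,-0.2,0,0.7],
    [-0.45,0.02,0.4,0,-0.2,0,0.7]
  ]
}}

```text
time_s: 9.7
tool_pos: [0.5543, 0.06, 0.1893]
tool_rot: [179.9, 61.8, 96.0]
force: [-0.2, 0.6, 0.0]
grip_width: 0.0612
grasp_force: 0.0
```

```bash
python3 w.py pics/w4.png
python3 - <<'E'
from h import *
im=cv2.imread('pics/w4.png'); c=np.load('wc.npy',allow_pickle=True).item()
uv=proj(c,[[.5715,-.129,.083],[.5715,-.129,.1]]); print(uv.round(1).tolist())
u,v=np.round(uv[0]).astype(int); u0=u-80;v0=v-60; print(u0,v0)
cv2.imwrite('pics/w4c.png',cv2.resize(im[v0:v0+120,u0:u0+160],None,fx=5,fy=5,interpolation=cv2.INTER_CUBIC))
E
```

```text
9.75 [0.55443167 0.06139727 0.18961947] [179.83087431  61.77255653  95.96756249] {'fov_y': 64.74178562156217, 'cx': 324.2510920671142, 'cy': 204.37540229733767, 'k1': -0.057874174401130914, 'position': array([0.53459671, 0.23892059, 0.19751795]), 'orientation': array([-7.82221593e+01,  2.67294269e-02,  5.97613036e+00])}
hole [(0.9, [321.0, 118.0]), (0.81, [90.0, 157.0]), (0.73, [99.0, 12.0])]
vice_grip [(0.89, [322.0, 116.0]), (0.8, [91.0, 156.0]), (0.65, [97.0, 13.0])]
lever_knob [(0.66, [321.0, 228.0]), (0.58, [262.0, 320.0]), (0.32, [347.0, 146.0])]
pin_tip [(0.63, [260.0, 315.0]), (0.57, [321.0, 222.0])]
vice [(0.64, [322.0, 117.0]), (0.63, [92.0, 159.0]), (0.61, [100.0, 11.0])]
[[323.0, 174.4], [323.0, 187.9]]
243 114
```

View pics/w4c.png

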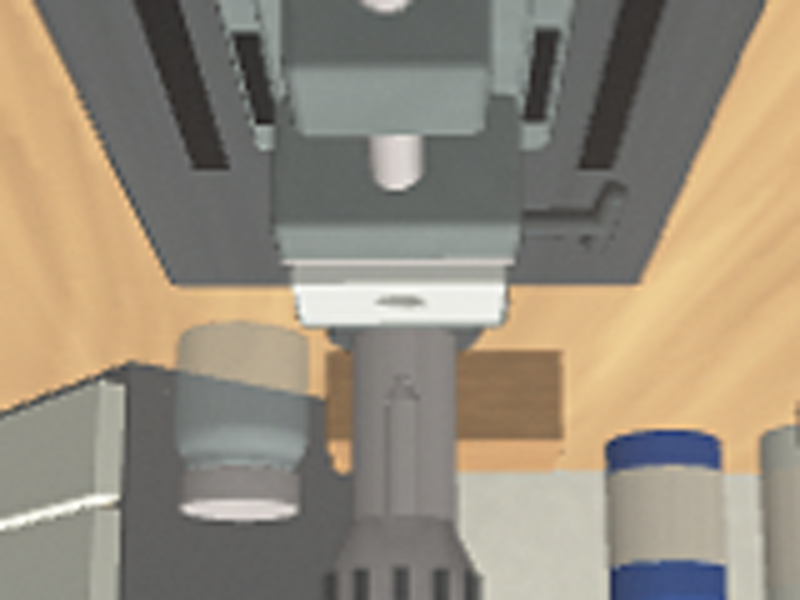

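The crop is inverted. It shows the hole at (401,301) and the pin point at (403,378), so they are laterally aligned. I'll compute depth from the known heights.

Run:
```python
from h import *
c=np.load('wc.npy',allow_pickle=True).item(); g=lambda a:np.array(a)/5+[242.6,113.6]
h=atz(c,g((400.5,301)),.083)
for t in (375,379): 
    p=atz(c,g((403,t)),.1); a=np.radians(-83.8); d=h-p; print(h.round(4),p.round(4),'hole-pin drill x,y mm',1e3*(d[0]*np.cos(a)+d[1]*np.sin(a)),1e3*(-d[0]*np.sin(a)+d[1]*np.cos(a)))
rows2([.52,.12,.30],[180,0,96.2])
```

```text
[ 0.5709 -0.1266  0.083 ] [ 0.5721 -0.1325  0.1   ] hole-pin drill x,y mm -5.98002063337112 -0.5843729808146177
[ 0.5709 -0.1266  0.083 ] [ 0.5725 -0.1364  0.1   ] hole-pin drill x,y mm -9.880683170045822 -0.5564269786688025
[0.5544 0.0625 0.1894] [-0.343, -0.139, -0.53] [0.0009, 0.7191, 0.0]
```

Depth from this grazing view is poor (4 crop px = 4 mm), so I'll take a steeper look at about 40° elevation.

```bash
python3 -c "
from h import *
rows2([.562,-.035,.175],[180,24,96.2])"
```

```text
[0.5544 0.0625 0.1894] [-0.167, -0.015, 0.465] [0.0009, 0.4398, -0.0002]
```

{"fn": "apply_moves", "kwargs": {
  "moves": [
    [0,0,0,0,0.1,0,0.8],
    [-0.03,0,0.1,0,0.2,0,0.8],
    [-0.07,0,0.2,0,0.3,0,0.8],
    [-0.12,-0.01,0.33,0,0.4,0,0.8],
    [-0.167,-0.015,0.465,0,0.44,0,0.8],
    [-0.167,-0.015,0.465,0,0.44,0,0.8],
    [-0.167,-0.015,0.465,0,0.44,0,0.8]
  ]
}}

```text
time_s: 10.7
tool_pos: [0.5617, -0.0373, 0.1752]
tool_rot: [179.9, 24.1, 96.0]
force: [1.3, 0.5, -0.1]
grip_width: 0.0695
grasp_force: 0.0
```

```bash
python3 w.py pics/w5.png
python3 - <<'E'
from h import *
im=cv2.imread('pics/w5.png'); c=np.load('wc.npy',allow_pickle=True).item()
uv=proj(c,[[.5715,-.129,.083],[.5715,-.131,.1]]); print(uv.round(1).tolist())
u,v=np.round(uv[0]).astype(int); u0=u-50;v0=v-45; print(u0,v0)
cv2.imwrite('pics/w5c.png',cv2.resize(im[v0:v0+75,u0:u0+100],None,fx=8,fy=8,interpolation=cv2.INTER_CUBIC))
E
```

```text
10.75 [ 0.56174208 -0.03515083  0.17481927] [179.97594706  24.05241616  96.20889157] {'fov_y': 64.74178562156217, 'cx': 324.2510920671142, 'cy': 204.37540229733767, 'k1': -0.057874174401130914, 'position': array([0.54639863, 0.09931888, 0.29172381]), 'orientation': array([-4.04713598e+01,  1.46788521e-03,  5.96744942e+00])}
hole [(0.94, [45.0, 240.0])]
vice_grip [(0.89, [326.0, 169.0]), (0.7, [46.0, 240.0])]
lever_knob []
pin_tip [(0.7, [322.0, 273.0]), (0.3, [442.0, 189.0])]
vice [(0.97, [321.0, 169.0]), (0.93, [44.0, 242.0])]
[[325.5, 244.6], [325.3, 259.5]]
276 200
```

View pics/w5c.png

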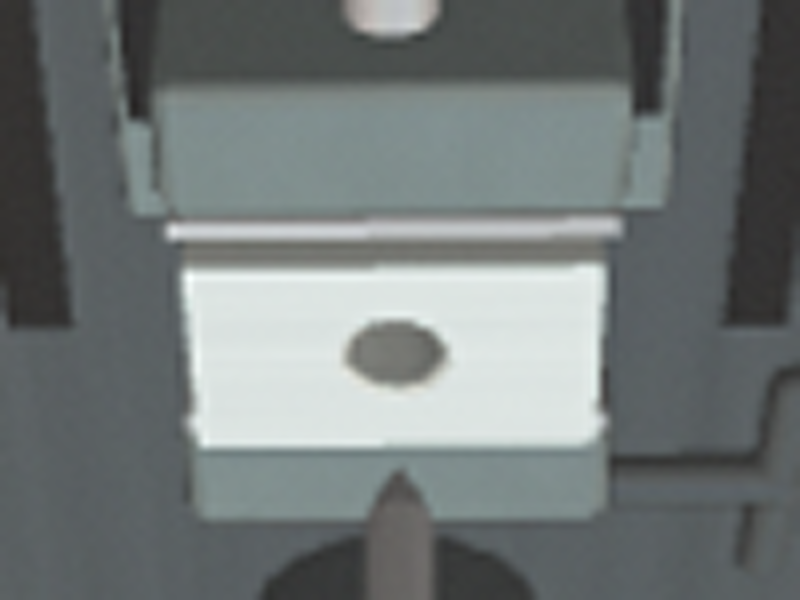

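The picture clearly shows the hole centre at crop (397,353) and the pin point at (401,470).

Run:
```python
from h import *
c=np.load('wc.npy',allow_pickle=True).item(); g=lambda a:np.array(a)/8+[275.56,199.56]
h=atz(c,g((397,353)),.083);p=atz(c,g((401,470)),.1); a=np.radians(-83.8); d=h-p; print(h.round(4),p.round(4),'hole-pin drill x,y mm',1e3*(d[0]*np.cos(a)+d[1]*np.sin(a)),1e3*(-d[0]*np.sin(a)+d[1]*np.cos(a)))
def yaw(A,B,z,o=0): A,B=atz(c,g(A),z),atz(c,g(B),z); return np.degrees(np.arctan2(*(B-A)[1::-1]))+o
print('block edges',yaw((198,447),(598,446),.083,-90),yaw((190,268),(605,264),.083,-90),'jaw',yaw((158,82),(632,82),.079,-90))
print('slots',yaw((38,0),(72,325),.025),yaw((760,0),(727,325),.025))
e=np.linalg.norm(atz(c,g((394,265)),.083)-atz(c,g((394,447)),.083)); print('block depth',e)
rows2([.5591,-.0192,.10],[180,0,96.2])
```

```text
[ 0.571  -0.1278  0.083 ] [ 0.5716 -0.1293  0.1   ] hole-pin drill x,y mm -1.6010726883952515 -0.4279363259205969
block edges -83.81721399567533 -83.24656172396118 jaw -84.03158502547805
slots -84.62352642102432 -83.02460576561126
block depth 0.03277661427957619
[ 0.5618 -0.0339  0.1742] [0.219, -0.005, 0.308] [0.0, 0.2798, 0.0022]
```

Offset is only 1.6 mm and 0.4 mm, and the vice is square (-83.8° against slots at about -83.8°). That is well within the taper, so on to the knob.

```bash
python3 - <<'E'
from h import *
d=[.5716,-.1293,np.radians(-83.8)]
print(T(d,[[-.115*np.cos(np.radians(75)-q),-.075,.225+.115*np.sin(np.radians(75)-q)] for q in (0,.68,1.16)]).round(4))
rows2([.54,.03,.34],[180,0,96.2])
E
python3 - <<'E'
import sys; sys.path.insert(0,'.')
from h import *
# w1 camera pose from earlier print
c=cal('wrist'); c['position']=np.array([0.52069779,0.07620977,0.57083987]); c['orientation']=np.array([-16.32113876,0.26306721,13.90157651])
print('knob w1',atz(c,(245,318.5),.336))
E
```

```text
[[ 0.4938 -0.1078  0.3361]
 [ 0.487  -0.045   0.2927]
 [ 0.4848 -0.0243  0.2421]]
[ 0.5618 -0.0339  0.1742] [-0.037, -0.073, -0.891] [0.0, 0.2798, 0.0022]
knob w1 [ 0.4936397  -0.10922586  0.336     ]
```

{"fn": "apply_moves", "kwargs": {
  "moves": [
    [0,-0.01,-0.15,0,0,0,0.6],
    [-0.01,-0.03,-0.35,0,0.06,0,0.5],
    [-0.02,-0.05,-0.55,0,0.14,0,0.5],
    [-0.03,-0.06,-0.75,0,0.22,0,0.5],
    [-0.037,-0.073,-0.891,0,0.28,0.002,0.5],
    [-0.037,-0.073,-0.891,0,0.28,0.002,0.5]
  ]
}}

```text
time_s: 11.6
tool_pos: [0.5422, 0.027, 0.3447]
tool_rot: [179.6, 0.0, 95.9]
force: [-0.3, 0.5, 0.5]
grip_width: 0.0441
grasp_force: 0.0
```

```bash
python3 -c "
from h import *
rows2([.494,-.1083,.43],[180,0,96.2]);rows2([.494,-.1083,.317],[180,0,96.2])"
```

```text
[0.5422 0.027  0.3447] [-0.648, -0.305, -0.429] [0.0052, 0.0, -0.004]
[0.5422 0.027  0.3447] [-0.648, -0.31, 0.136] [0.0052, 0.0, -0.004]
```

{"fn": "apply_moves", "kwargs": {
  "moves": [
    [0,-0.05,-0.22,0,0,0,0.5],
    [-0.1,-0.15,-0.43,0,0,0,0.5],
    [-0.3,-0.3,-0.43,0,0,0,0.5],
    [-0.5,-0.305,-0.43,0,0,0,0.5],
    [-0.65,-0.305,-0.43,0,0,0,0.5],
    [-0.65,-0.305,-0.43,0,0,0,0.5],
    [-0.65,-0.305,-0.43,0,0,0,0.5],
    [-0.65,-0.305,-0.43,0,0,0,0.5]
  ]
}}

```text
time_s: 12.4
tool_pos: [0.4933, -0.1056, 0.4257]
tool_rot: [-180.0, -0.0, 96.2]
force: [0.4, 0.3, 0.4]
grip_width: 0.0435
grasp_force: 0.0
```

```bash
python3 -c "
from h import *
rows2([.494,-.1083,.317],[180,0,96.2])"
```

```text
[ 0.4933 -0.1056  0.4257] [-0.014, 0.002, 0.544] [-0.0002, -0.0004, 0.0003]
```

{"fn": "apply_moves", "kwargs": {
  "moves": [
    [-0.01,0.002,0.15,0,0,0,0.5],
    [-0.014,0.002,0.3,0,0,0,0.5],
    [-0.014,0.002,0.42,0,0,0,0.5],
    [-0.014,0.002,0.5,0,0,0,0.5],
    [-0.014,0.002,0.544,0,0,0,0.5],
    [-0.014,0.002,0.544,0,0,0,0.5],
    [-0.014,0.002,0.544,0,0,0,0.4],
    [-0.014,0.002,0.544,0,0,0,0.3],
    [-0.014,0.002,0.544,0,0,0,0.2],
    [-0.014,0.002,0.544,0,0,0,0.2],
    [-0.014,0.002,0.544,0,0,0,0.2],
    [-0.014,0.002,0.544,0,0,0,0.2]
  ],
  "grip_force": 30
}}

```text
time_s: 13.6
tool_pos: [0.495, -0.1103, 0.3183]
tool_rot: [179.8, 0.0, 96.0]
force: [5.0, 0.1, 2.0]
grip_width: 0.0219
grasp_force: 30.0
```

Run:
```python
from h import *
o=env.get_obs(); print(o['tool_pos'],o['force'],o['grip_width'],o['grasp_force'])
b=np.radians(75); s=lambda q:np.array([.115*(np.cos(b-q)-np.cos(b)),.115*(np.sin(b)-np.sin(b-q))])
for q in (.1,.2,.3,.4,.5,.6,.68,.76,.84,.92,1.0,1.08,1.16): print(q,(s(q)/.2).round(3))
```

```text
[ 0.49496109 -0.11032623  0.31828985] [5.04869184 0.13553073 2.00566047] 0.02193111393746452 29.984139441512525
0.1 [0.055 0.018]
0.2 [0.107 0.041]
0.3 [0.157 0.069]
0.4 [0.205 0.102]
0.5 [0.248 0.139]
0.6 [0.288 0.181]
0.68 [0.316 0.217]
0.76 [0.342 0.255]
0.84 [0.364 0.296]
0.92 [0.383 0.337]
1.0 [0.399 0.381]
1.08 [0.411 0.425]
1.16 [0.42 0.47]
```

{"fn": "apply_moves", "kwargs": {
  "moves": [
    [0.028,0,0.009,0,0,0,0.2],
    [0.055,0,0.018,0,0,0,0.2],
    [0.081,0,0.029,0,0,0,0.2],
    [0.107,0,0.041,0,0,0,0.2],
    [0.132,0,0.055,0,0,0,0.2],
    [0.157,0,0.069,0,0,0,0.2],
    [0.157,0,0.069,0,0,0,0.2],
    [0.157,0,0.069,0,0,0,0.2]
  ]
}}

```text
time_s: 14.4
tool_pos: [0.4916, -0.0793, 0.3047]
tool_rot: [179.8, 0.1, 96.0]
force: [4.6, -0.3, 6.0]
grip_width: 0.0222
grasp_force: 30.1
```

```bash
cat > k.py <<'E'
from h import *
o=env.get_obs(); print(o['time_s'],o['tool_pos'].round(4),o['force'].round(2),o['wrist_torque'].round(2),o['grip_width'],o['grasp_force'])
for n in ('side','top'):
    viewer.read_camera(n); c=cal(n); p=o['tool_pos']+[0,0,.019]
    print(n,'expect',proj(c,p).round(1).tolist(),[(round(x['conf'],2),np.round(x['location'],1).tolist()) for x in boxes_of(n,'lever_knob')][:3])
E
python3 k.py
```

```text
14.4 [ 0.4916 -0.0793  0.3047] [ 4.55 -0.32  5.99] [-0.33 -1.12  0.02] 0.022186179252266958 30.09800534695387
side expect [[310.1, 179.0]] [(0.39, [305.4, 185.9])]
top expect [[336.4, 196.1]] [(0.6, [446.2, 189.9]), (0.4, [284.1, 142.1])]
```

{"fn": "apply_moves", "kwargs": {
  "moves": [
    [0.024,0,0.016,0,0,0,0.2],
    [0.048,0,0.033,0,0,0,0.2],
    [0.07,0,0.051,0,0,0,0.2],
    [0.091,0,0.07,0,0,0,0.2],
    [0.111,0,0.091,0,0,0,0.2],
    [0.131,0,0.112,0,0,0,0.2],
    [0.145,0,0.13,0,0,0,0.2],
    [0.145,0,0.13,0,0,0,0.2]
  ]
}}

```text
time_s: 15.4
tool_pos: [0.4884, -0.0498, 0.2785]
tool_rot: [179.8, 0.1, 96.1]
force: [4.7, -0.4, 6.7]
grip_width: 0.022
grasp_force: 30.1
```

```bash
python3 -c "
from h import *
o=env.get_obs(); print(o['time_s'],o['tool_pos'].round(4),o['force'].round(2),o['grip_width'])
k=o['tool_pos']+[0,0,.019]; d=[.5716,-.1293,np.radians(-83.8)]; r=k[:2]-d[:2]; X=r@[np.cos(d[2]),np.sin(d[2])]; print(X,k[2]-.225,np.hypot(X,k[2]-.225), np.radians(75)-np.arctan2(k[2]-.225,-X))"
```

```text
15.4 [ 0.4884 -0.0498  0.2785] [ 4.72 -0.43  6.69] 0.022020540881780425
-0.08799750453154549 0.0724732643404182 0.11399971424497302 0.6200405142632541
```

{"fn": "apply_moves", "kwargs": {
  "moves": [
    [0.007,0,0.009,0,0,0,0.2],
    [0.014,0,0.018,0,0,0,0.2],
    [0.021,0,0.027,0,0,0,0.2],
    [0.027,0,0.037,0,0,0,0.2],
    [0.034,0,0.046,0,0,0,0.2],
    [0.04,0,0.056,0,0,0,0.2],
    [0.04,0,0.056,0,0,0,0.2]
  ]
}}

```text
time_s: 16.1
tool_pos: [0.4876, -0.0421, 0.2675]
tool_rot: [179.8, 0.0, 96.0]
force: [2.6, 0.7, 7.7]
grip_width: 0.0218
grasp_force: 30.1
```

{"fn": "apply_moves", "kwargs": {
  "moves": [
    [0.006,0,0.01,0,0,0,0.2],
    [0.011,0,0.02,0,0,0,0.2],
    [0.017,0,0.03,0,0,0,0.2],
    [0.022,0,0.041,0,0,0,0.2],
    [0.022,0,0.041,0,0,0,0.2]
  ]
}}

```text
time_s: 16.6
tool_pos: [0.4871, -0.0374, 0.2593]
tool_rot: [179.8, 0.0, 96.1]
force: [2.6, 0.9, 6.5]
grip_width: 0.0218
grasp_force: 30.1
```

{"fn": "apply_moves", "kwargs": {
  "moves": [
    [0.005,0,0.01,0,0,0,0.2],
    [0.01,0,0.02,0,0,0,0.2],
    [0.014,0,0.03,0,0,0,0.2],
    [0.019,0,0.041,0,0,0,0.2],
    [0.023,0,0.052,0,0,0,0.2],
    [0.027,0,0.063,0,0,0,0.2],
    [0.035,0,0.085,0,0,0,0.2],
    [0.035,0,0.085,0,0,0,0.2]
  ]
}}

```text
time_s: 17.4
tool_pos: [0.4863, -0.0302, 0.2421]
tool_rot: [179.8, 0.0, 96.1]
force: [4.0, 0.1, 6.7]
grip_width: 0.0215
grasp_force: 30.1
```

{"fn": "apply_moves", "kwargs": {
  "moves": [
    [0.003,0,0.011,0,0,0,0.2],
    [0.006,0,0.022,0,0,0,0.2],
    [0.009,0,0.033,0,0,0,0.2],
    [0.012,0,0.044,0,0,0,0.2],
    [0.015,0,0.055,0,0,0,0.2],
    [0.017,0,0.067,0,0,0,0.2],
    [0.019,0,0.078,0,0,0,0.2],
    [0.021,0,0.089,0,0,0,0.2],
    [0.021,0,0.089,0,0,0,0.2],
    [0.021,0,0.089,0,0,0,0.2]
  ]
}}

```text
time_s: 18.4
tool_pos: [0.4859, -0.026, 0.2246]
tool_rot: [179.8, -0.0, 96.1]
force: [3.0, 1.6, 7.1]
grip_width: 0.0212
grasp_force: 29.8
```

```bash
python3 -c "
from h import *
o=env.get_obs(); print(o['time_s'],o['tool_pos'].round(4),o['force'].round(2),o['grip_width'])
k=o['tool_pos']+[0,0,.019]; d=[.5716,-.1293,np.radians(-83.8)]; r=k[:2]-d[:2]; X=r@[np.cos(d[2]),np.sin(d[2])]; print(X,k[2]-.225,np.hypot(X,k[2]-.225), np.radians(75)-np.arctan2(k[2]-.225,-X))"; python3 k.py
```

```text
18.4 [ 0.4859 -0.026   0.2246] [3.01 1.65 7.07] 0.02118508979582284
-0.11198555881261715 0.018642838294851916 0.11352674047228756 1.1440343855253625
18.4 [ 0.4859 -0.026   0.2246] [3.01 1.65 7.07] [ 0.12 -0.71  0.01] 0.02118508979582284 29.75580643862486
side expect [[318.9, 192.2]] [(0.71, [306.1, 258.2]), (0.4, [318.1, 187.2]), (0.26, [388.7, 255.0])]
top expect [[317.5, 199.6]] [(0.68, [380.3, 170.0]), (0.61, [353.7, 191.8])]
```

Run:
```python
from h import *
o=env.get_obs(); p=o['tool_pos']
d=[.5716,-.1293,np.radians(-83.8)]
for n in ('wrist','side'):
    c=cal(n); im=viewer.read_camera(n); cv2.imwrite(f'pics/{n}9.png',im[:,:,::-1])
    print(n,'grasp pt',proj(c,p+[0,0,.019]).round(1).tolist(),'q .9..1.3',[proj(c,T(d,[[-.115*np.cos(1.309-q),-.075,.225+.115*np.sin(1.309-q)]])).round(1).tolist()[0] for q in (.95,1.05,1.16,1.25)])
    for t in ('lever_knob','feed_lever','quill'):
        for m in masks_of(n,t)[:3]:
            ys,xs=np.nonzero(m['pixels']); print(t,round(m['conf'],2),np.round(m['location']),(xs.min(),xs.max(),ys.min(),ys.max(),len(xs)) if len(xs) else 0)
```

```text
wrist grasp pt [[326.3, 272.3]] q .9..1.3 [[324.7, 304.6], [324.6, 284.9], [324.5, 267.7], [324.4, 256.9]]
lever_knob 0.66 [325. 271.] (np.int64(301), np.int64(347), np.int64(251), np.int64(334), 1475)
lever_knob 0.15 [391. 208.] (np.int64(353), np.int64(433), np.int64(138), np.int64(262), 5136)
feed_lever 0.72 [324. 270.] (np.int64(302), np.int64(347), np.int64(251), np.int64(335), 1440)
side grasp pt [[318.9, 192.2]] q .9..1.3 [[318.1, 187.2], [318.6, 189.5], [319.0, 192.3], [319.1, 194.7]]
lever_knob 0.43 [318. 191.] (np.int64(316), np.int64(319), np.int64(189), np.int64(193), 16)
feed_lever 0.36 [238. 321.] (np.int64(228), np.int64(249), np.int64(307), np.int64(338), 548)
```

Run:
```python
from h import *
c=cal('wrist'); d=[.5716,-.1293,np.radians(-83.8)]
g=np.random.default_rng(0).normal(size=(6000,3)); g=.012*g/np.linalg.norm(g,axis=1)[:,None]
for q in (1.0,1.05,1.1,1.14,1.18,1.22):
    k=T(d,[[-.115*np.cos(1.309-q),-.075,.225+.115*np.sin(1.309-q)]])[0]; uv=proj(c,k+g); print(q,uv.min(0).round(1),uv.max(0).round(1))
```

```text
1.0 [298.5 267.8] [350.7 321.6]
1.05 [299.3 259.4] [349.9 311.2]
1.1 [300.  251.9] [349.  301.8]
1.14 [300.6 246.5] [348.4 295.1]
1.18 [301.2 241.8] [347.7 289. ]
1.22 [301.8 237.5] [347.1 283.4]
```

{"fn": "apply_moves", "kwargs": {
  "moves": [
    [0.001,0,0.006,0,0,0,0.2],
    [0.002,0,0.012,0,0,0,0.2],
    [0.003,0,0.017,0,0,0,0.2],
    [0.003,0,0.017,0,0,0,0.2],
    [0.003,0,0.017,0,0,0,0.2],
    [0.003,0,0.017,0,0,0,0.2],
    [0.003,0,0.017,0,0,0,0.2]
  ]
}}

```text
time_s: 19.7
tool_pos: [0.4858, -0.0254, 0.2213]
tool_rot: [179.8, 0.0, 96.1]
force: [3.1, 0.9, 7.2]
grip_width: 0.0211
grasp_force: 29.6
```

Run:
```python
from h import *
o=env.get_obs(); print(o['time_s'],o['tool_pos'].round(4),o['force'].round(2),o['grip_width'],o['grasp_force'])
print(env.sign_off())
```

```text
19.7 [ 0.4858 -0.0254  0.2213] [3.11 0.9  7.22] 0.021137264403539788 29.645907059311867
the job is handed in; nothing more can be done
None
```

I handed the job in at 19.7 s: the vice is square under the pin and released, and the arm is still holding the knob with the pin an estimated 11–13 mm down in the hole, with no sign of ramming in the force readings.

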